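# Feel along the test fixture's plungers

### The job

Check that the test fixture's five brass plungers move freely: run the fingertips along the curved row, from the end with the long socket strip to the end with the two screw posts, pressing each plunger in turn, one at a time, lightly a few millimetres down and letting it spring back up. Be gentle, never push a plunger down to its stop; grasp nothing and leave everything else where it is.

Things in the scene. Friction and masses are not known exactly. Their poses are not given: they have to be found in the camera images.
- fixture: board-test fixture fixed to the bench: a flat box 120 (its x) by 290 (its y) by 30 mm high, with a green deck on a grey frame. Origin: centre of its underside, on the bench; z up. Its deck (top) is 30 mm above the bench. Five brass spring plungers stand on the deck in a gently curved row along y: they stand at (x, y) = (0, 80), (13.5, 40), (18, 0), (13.5, -40), (0, -80) mm in its frame. Small chips on the deck are flat (under 4 mm).
- tip1 (a point): top centre of plunger1, the +y end of the row: a brass domed cap 20 mm across, dome radius 14 mm, 48 mm above the bench when up (18 mm above the deck); moves down with it. The dome is shallow enough for a fingertip to slide sideways on to it when less than 4 mm below its top
- plunger1 (a joint): how far plunger1 is pressed down, in m: 0 up, 0.010 at its stop; a spring pushes it up with about 1.2 N at first and 0.5 N more per mm
- tip2 (a point): top centre of plunger2, next to plunger1: a brass domed cap 20 mm across, dome radius 14 mm, 48 mm above the bench when up (18 mm above the deck); moves down with it. The dome is shallow enough for a fingertip to slide sideways on to it when less than 4 mm below its top
- plunger2 (a joint): how far plunger2 is pressed down, in m: 0 up, 0.010 at its stop; a spring pushes it up with about 1.2 N at first and 0.5 N more per mm
- tip3 (a point): top centre of plunger3, the middle of the row: a brass domed cap 20 mm across, dome radius 14 mm, 48 mm above the bench when up (18 mm above the deck); moves down with it. The dome is shallow enough for a fingertip to slide sideways on to it when less than 4 mm below its top
- plunger3 (a joint): how far plunger3 is pressed down, in m: 0 up, 0.010 at its stop; a spring pushes it up with about 1.2 N at first and 0.5 N more per mm
- tip4 (a point): top centre of plunger4, next to plunger5: a brass domed cap 20 mm across, dome radius 14 mm, 48 mm above the bench when up (18 mm above the deck); moves down with it. The dome is shallow enough for a fingertip to slide sideways on to it when less than 4 mm below its top
- plunger4 (a joint): how far plunger4 is pressed down, in m: 0 up, 0.010 at its stop; a spring pushes it up with about 1.2 N at first and 0.5 N more per mm
- tip5 (a point): top centre of plunger5, the -y end of the row: a brass domed cap 20 mm across, dome radius 14 mm, 48 mm above the bench when up (18 mm above the deck); moves down with it. The dome is shallow enough for a fingertip to slide sideways on to it when less than 4 mm below its top
- plunger5 (a joint): how far plunger5 is pressed down, in m: 0 up, 0.010 at its stop; a spring pushes it up with about 1.2 N at first and 0.5 N more per mm
- socket: the long socket strip that marks the end where the row begins: an upright black open trough with a row of pins in it, 70 by 14 mm, 16 mm high, fixed on the deck across one end of the row, 42 mm beyond the end plunger (fixture y = +122 or -122 mm, either by chance). Origin: centre of its underside, on the deck
- posts: the two screw posts that mark the end where the row finishes: two round steel heads 14 mm across, 40 mm apart, on a grey strip 60 by 14 mm, 20 mm high in all, fixed on the deck across the other end of the row. Origin: centre of its underside, on the deck
- nut: bystander: loose steel thumb nut standing on the deck, 16 mm across, 13 mm high, some 50 mm to the fixture's -x side of the middle of the row. Origin: centre of its underside
- driver: bystander: loose screwdriver 170 mm long lying on the bench on the fixture's -x side. x along it, towards the tip
- mug: bystander: loose white mug, 76 mm across, 85 mm high, on the bench on the fixture's +x side. Origin: centre of its underside
- boards: bystander: loose stack of four blue circuit boards, 75 by 110 mm, 36 mm high, on the bench on the fixture's +x side. Origin: centre of its underside

How it is judged:
By the outcome, as a careful person would: the job done as asked, in the order asked, and still so for the second after the job is handed in, with the robot touching nothing.
It also fails if it takes over 40 s, if anything falls off the work surface, if the arm or the gripper's body presses on something with over 40 N, if the wrist force passes 120 N, or if a joint passes its speed limit or range.

### The arm

A 7-joint arm with a two-finger parallel gripper is mounted at the origin on the work surface. World frame = base frame: x ahead of the robot, y to its left, z up, the work surface at z = 0. Lengths are in m, angles in rad, forces in N, time in s.
With the tool pointing down it reaches from about 0.35 to 0.9 m from the base axis. Payload 8.1 kg.
Tool frame: the origin (TCP) lies at the centre of the arm's flange, where the gripper is bolted on; the fingertips stand 178 mm ahead of it and the grasp point (between the pads) lies 159 mm ahead of it; z points along the fingers, y is the line along which they close (so a half turn about z gives the same grasp; the last joint's range is limited). The gripper opens to 92 mm and grips with 3 to 60 N. Pads are 19 mm wide; open, the fingers measure 130 mm over their backs; the gripper's body (75 mm by 190 mm) begins 47 mm behind the grasp point.
Start: joints at [1.077, 0.434, 0.025, 1.573, -0.012, 1.134, -0.075], TCP at [0.238, -0.578, 0.405] pointing down, gripper open.
Joint ranges: [-2.62, 2.62], [-0.44, 2.09], [-1.27, 1.32], [0.08, 2.57], [-1.32, 4.46], [0.12, 2], [-2.74, 2.74]. Speed limits (rad/s): [2.22, 2.22, 3.01, 3.01, 3.14, 3.14, 3.14].

### API

Orientations are given as a rotation vector (axis times angle).
In Python, from cell import arm gives the robot as it stands. The module is installed in compiled form; this text tells all that it offers.
- The arm moves only by the shell command python3 -m inch 'ROWS' [FORCE]. ROWS is text: rows parted by semicolons, each of 5 numbers parted by spaces: the shift along the tool's x, y, z in m, then the turn about the tool's z in rad, then the finger opening in m, from 0 to 0.0918. In form: x y z roll fingers; .... A call has 1 to 5 rows; each row is the pose to reach, as a shift and turn from the pose commanded when the call began, along the tool's axes at that moment; what a row does not reach only later rows make up. A row lasts 1/10 s, in which the tool goes at most 50 mm and 8.59 degrees, less where a joint would pass 70% of its speed; a pose out of reach is approached as far as the arm can. A call with a gripper value outside its range is refused whole. The fingers move at their own pace and stop on an object; FORCE is the grip in N (left out, the last holds). Time passes only in rows, so rows that repeat a pose let the fingers close. It gives the time, the measured TCP pose, the force, the opening and the grip force at its end, in the units of the state.
- arm.observe(): the state, without advancing time (a new reading comes with each control period).
- arm.get_image(name): name is "scene" or "top" or "wrist"; returns the picture (400x640x3 uint8, red, green, blue); there is no depth.
- arm.get_calibration(name): a dict with "intrinsics" (3x3 intrinsics, pixels), "distortion" ([k1, k2, p1, p2, k3] as OpenCV has them; the pictures are not rectified), "pose" (4x4, takes a point from camera to world coordinates). Camera axes: x right, y up, looking along -z (the intrinsics and any distortion apply to the point x, -y, -z); pixel columns grow to the right and rows downward; lengths in m; the calibration is good to about 2 mm. A picture is of the moment at which its call begins: read the wrist's pose just before it. get_calibration takes no time and is no camera call; for the wrist camera it gives the pose at the moment of the call.
- arm.sign_off(): hands the job in; it is judged then, once.
Trained networks look in the newest picture that a camera, given by its name, has taken for a name from the list of things; names that differ only in an ending like _2 or _b are one class to them, and where a whole thing is asked for, a point or a joint stands for the part that bears it (a point fixed in the world has none). Each returns a list of dicts, best first, with "conf" (0 to 1); they miss things now and then, are a little off and sometimes report something else, mostly with a low value. They report only what shows in the picture. A call takes as long as a camera call.
- arm.look_for(camera, query): "point" ([row, column] in pixels, amid what is visible of it).
- arm.silhouettes(camera, query): "region" (400x640 bool, what is visible of it) and "point" ([row, column] in pixels, amid what is visible of it).
- arm.place_of(camera, query): "point" ([row, column] in pixels: a listed point, or the origin of a listed thing).
The state is a dict: "clock": time; "joints": joint angles; "dq": joint speeds; "joint_efforts": joint torques, N m; "position": TCP position; "ee_rot": TCP orientation; "force": force on the tool from outside, world axes, zero at the start; "ft_torque": the same for the moment, N m; "width": opening from 0.0 (shut) to 1.0 (fully open); "gripper_force": force on a finger pad.
Only numpy, scipy, OpenCV 4.12 (cv2) and the standard library are available. Lean on these libraries where they do the work, as an engineer would, in place of code of your own. Each camera call takes 0.05 s, during which the arm holds its last target. There are 200 camera calls.

## Working session

There is one attempt and no reset: what is moved stays moved. The work goes in short steps, Python scripts to look and compute and a shell command to move; the robot and the scene stay as the last step left them, time stands still between calls to the robot, and variables do not carry over. Pictures are saved under pics/ and viewed, at most 10 in all, crops included, and the job is handed in when it is done.

```bash
mkdir -p pics
cat > h.py <<'E'
import numpy as np, cv2
from cell import arm
from scipy.spatial.transform import Rotation as R
def ray(cal,p):
    K=np.array(cal["intrinsics"],float);d=np.array(cal["distortion"],float);T=np.array(cal["pose"])
    u=cv2.undistortPoints(np.array([[[p[1],p[0]]]],float),K,d)[0,0]
    return T[:3,3],T[:3,:3]@np.array([u[0],-u[1],-1.])
def at_z(cal,p,z):
    o,v=ray(cal,p);return o+v*(z-o[2])/v[2]
def save(cam,name):
    im=arm.get_image(cam);cv2.imwrite(f"pics/{name}.png",im[:,:,::-1]);return im
E
python3 - <<'E'
from h import *
s=arm.observe();print({k:np.round(s[k],3) for k in("clock","position","ee_rot","force","width")})
for c in("top","scene"):
    save(c,c+"0");cal=arm.get_calibration(c)
    for q,z in [("fixture",0)]+[(f"tip{i}",.048) for i in range(1,6)]+[("socket",.03),("posts",.03),("nut",.03)]:
        for r in arm.place_of(c,q)[:2]: print(c,q,round(r["conf"],2),np.round(r["point"]),np.round(at_z(cal,r["point"],z),3))
E
```

```text
{'clock': np.float64(0.0), 'position': array([ 0.238, -0.578,  0.404]), 'ee_rot': array([-3.08e+00, -6.10e-01,  1.00e-03]), 'force': array([0.357, 0.622, 0.362]), 'width': np.float64(0.999)}
top fixture 0.56 [220. 276.] [0.567 0.141 0.   ]
top fixture 0.18 [220. 315.] [0.57  0.064 0.   ]
top tip1 0.61 [214. 292.] [0.577 0.106 0.048]
top tip1 0.54 [222. 232.] [0.562 0.221 0.048]
top tip2 0.61 [214. 292.] [0.577 0.106 0.048]
top tip2 0.54 [222. 232.] [0.562 0.221 0.048]
top tip3 0.61 [214. 292.] [0.577 0.106 0.048]
top tip3 0.54 [222. 232.] [0.562 0.221 0.048]
top tip4 0.61 [214. 292.] [0.577 0.106 0.048]
top tip4 0.54 [222. 232.] [0.562 0.221 0.048]
top tip5 0.61 [214. 292.] [0.577 0.106 0.048]
top tip5 0.54 [222. 232.] [0.562 0.221 0.048]
top socket 0.58 [219. 214.] [0.567 0.259 0.03 ]
top posts 0.6 [218. 339.] [0.572 0.018 0.03 ]
top nut 0.64 [237. 283.] [0.535 0.124 0.03 ]
scene fixture 0.89 [201. 333.] [0.574 0.149 0.   ]
scene fixture 0.65 [216. 293.] [0.543 0.053 0.   ]
scene tip1 0.66 [217. 296.] [0.596 0.006 0.048]
scene tip1 0.61 [184. 334.] [0.58  0.146 0.048]
scene tip2 0.66 [217. 296.] [0.596 0.006 0.048]
scene tip2 0.61 [184. 334.] [0.58  0.146 0.048]
scene tip3 0.66 [217. 296.] [0.596 0.006 0.048]
scene tip3 0.61 [184. 334.] [0.58  0.146 0.048]
scene tip4 0.66 [217. 296.] [0.596 0.006 0.048]
scene tip4 0.61 [184. 334.] [0.58  0.146 0.048]
scene tip5 0.66 [217. 296.] [0.596 0.006 0.048]
scene tip5 0.61 [184. 334.] [0.58  0.146 0.048]
scene posts 0.5 [215. 295.] [0.572 0.028 0.03 ]
scene nut 0.59 [190. 312.] [0.54  0.118 0.03 ]
```

Run:
```python
import cv2
a=cv2.imread("pics/top0.png")[130:310,160:400];cv2.imwrite("pics/top0c.png",cv2.resize(a,(800,600),interpolation=cv2.INTER_CUBIC))
from h import *
cal=arm.get_calibration("top")
for z in (0.048,):
  for r in arm.place_of("top","tip1"): print(round(r["conf"],2),np.round(r["point"],1),np.round(at_z(cal,r["point"],z),4))
```

```text
0.61 [214.4 292.5] [0.5771 0.1058 0.048 ]
0.54 [221.6 231.9] [0.562  0.2207 0.048 ]
0.54 [215.4 255.1] [0.5743 0.1768 0.048 ]
0.46 [206.9 270.7] [0.5908 0.1475 0.048 ]
0.45 [215.7 316.3] [0.5752 0.0607 0.048 ]
```

View pics/top0c.png

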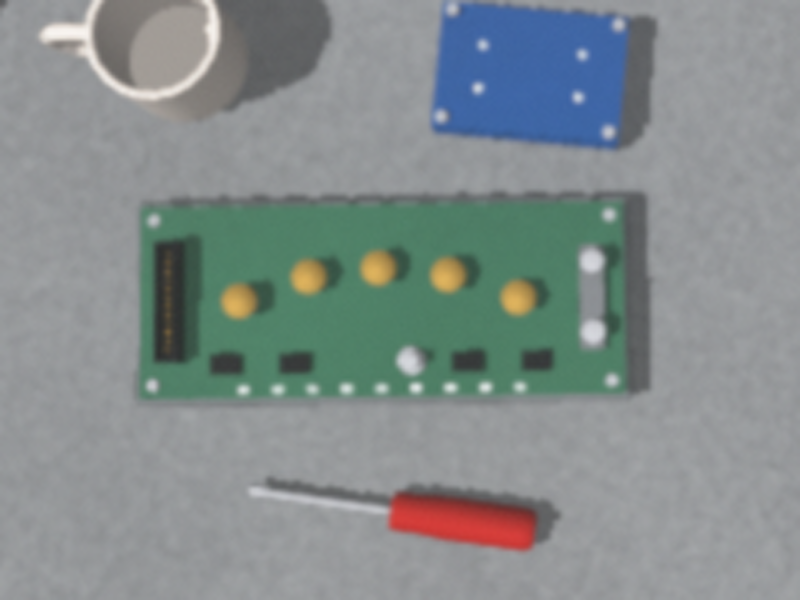

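View pics/scene0.png

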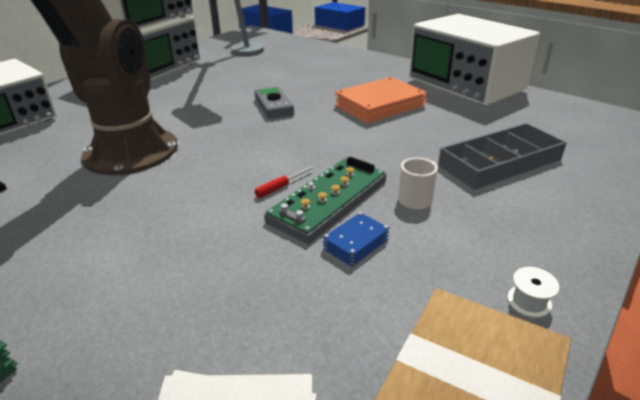

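The top view shows the socket strip at crop (170,300), left (world +y), and the posts at (592,295), right. The row bulges up (world +x), so fixture +y ≈ world +y and the order is plunger1→5. The nut is at (410,360), and the mug and boards stay clear of the row. Next I fit the fixture pose.

```bash
cat >> h.py <<'E'
L=np.array([(0,80),(13.5,40),(18,0),(13.5,-40),(0,-80)])/1000.
def fit(W):
    W=np.array(W)[:,:2];a=L-L.mean(0);b=W-W.mean(0)
    th=np.arctan2((a[:,0]*b[:,1]-a[:,1]*b[:,0]).sum(),(a*b).sum())
    Rm=np.array([[np.cos(th),-np.sin(th)],[np.sin(th),np.cos(th)]]);t=W.mean(0)-Rm@L.mean(0)
    P=L@Rm.T+t;return th,t,P,W-P
def tool(P,z,yaw=None):
    """shift in tool axes from present commanded (~measured) pose to world xy P, TCP z"""
    s=arm.observe();M=R.from_rotvec(s["ee_rot"]).as_matrix()
    return M.T@(np.array([P[0],P[1],z])-s["position"]),np.arctan2(M[1,0],M[0,0])
E
python3 - <<'E'
from h import *
cal=arm.get_calibration("top")
W=[at_z(cal,r["point"],.048) for r in arm.place_of("top","tip1")[:5]]
W=sorted(W,key=lambda w:-w[1]);th,t,P,e=fit(W)
print(np.round(th,3),t.round(4));print(P.round(4));print((e*1000).round(1))
d,y=tool(P[0],.405);print(d.round(3),y)
M=R.from_rotvec(arm.observe()["ee_rot"]).as_matrix();print(M.round(3));c=arm.get_calibration("wrist");print(np.array(c["pose"]).round(3))
E
```

```text
0.078 [0.5669 0.1416]
[[0.5607 0.2213]
 [0.5773 0.1825]
 [0.5849 0.143 ]
 [0.5835 0.1028]
 [0.5731 0.0618]]
[[ 1.3 -0.6]
 [-3.  -5.7]
 [ 6.   4.5]
 [-6.4  3. ]
 [ 2.1 -1.1]]
[ 0.603 -0.616 -0.   ] 0.3907226643739529
[[ 0.925  0.381 -0.   ]
 [ 0.381 -0.925 -0.   ]
 [-0.     0.    -1.   ]]
[[ 0.38   0.886  0.266  0.31 ]
 [-0.925  0.364  0.109 -0.549]
 [ 0.    -0.287  0.958  0.384]
 [ 0.     0.     0.     1.   ]]
```

```bash
python3 -m inch '0.036 -0.032 0 0.1 0; 0.072 -0.064 0 0.2 0; 0.108 -0.096 0 0.3 0; 0.144 -0.128 0 0.39 0; 0.18 -0.16 0 0.39 0' 10
python3 - <<'E'
from h import *
d,y=tool([.585,.143],.405);print(d.round(4),y,arm.observe()["width"])
E
```

```text
clock: 1.6
position: [0.3441, -0.3596, 0.405]
ee_rot: [3.141, -0.004, 0.001]
force: [2.6, -0.3, -0.3]
width: 0.613
gripper_force: 0.0
[ 2.396e-01 -5.032e-01 -2.000e-04] -0.0026064731628845563 0.6125828078108772
```

```bash
python3 -m inch '0.021 -0.044 0 0 0; 0.042 -0.088 0 0 0; 0.063 -0.132 0 0 0; 0.084 -0.176 0 0 0; 0.105 -0.22 0 0 0'; python3 -m inch '0.021 -0.044 0 0 0; 0.042 -0.088 0 0 0; 0.063 -0.132 0 0 0; 0.084 -0.176 0 0 0; 0.105 -0.22 0 0 0';  python3 -m inch '0.015 -0.032 0 0 0; 0.03 -0.063 0 0 0;0.03 -0.063 0 0 0;0.03 -0.063 0 0 0'
python3 - <<'E'
from h import *
cal=arm.get_calibration("wrist");save("wrist","w1")
W=[]
for r in arm.place_of("wrist","tip1"):
    w=at_z(cal,r["point"],.048);W.append(w);print(round(r["conf"],2),np.round(r["point"],1),w.round(4))
if len(W)>=5:
    th,t,P,e=fit(sorted(W[:5],key=lambda w:-w[1]));print(th,t.round(4));print(P.round(4));print((e*1000).round(1))
E
```

```text
clock: 2.1
position: [0.4489, -0.1395, 0.4051]
ee_rot: [3.141, 0.001, 0.001]
force: [1.2, -0.7, 0.9]
width: 0.178
gripper_force: 0.0
clock: 2.6
position: [0.5538, 0.0806, 0.4049]
ee_rot: [3.142, 0.001, 0.001]
force: [0.5, -0.2, -0.5]
width: 0.003
gripper_force: 0.0
clock: 3.0
position: [0.5832, 0.1425, 0.4043]
ee_rot: [3.141, 0.004, -0.001]
force: [-0.5, -1.2, 0.0]
width: 0.005
gripper_force: 0.0
0.75 [182.1 317. ] [0.5827 0.1398 0.048 ]
0.61 [181.8 345.9] [0.5832 0.105  0.048 ]
0.54 [189.6 381.7] [0.5735 0.0611 0.048 ]
0.5 [186.9 279.6] [0.5767 0.1851 0.048 ]
```

View pics/w1.png

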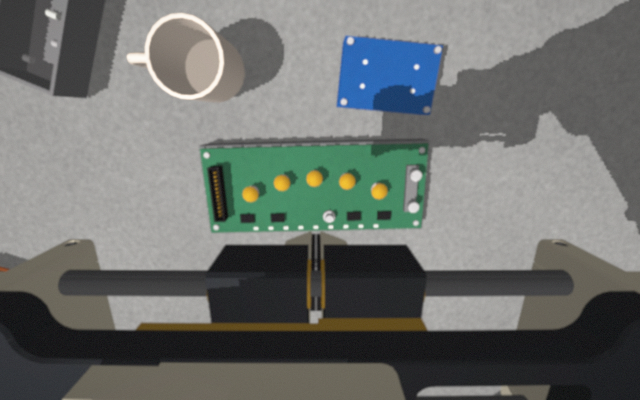

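The closed fingertips are at about (316,240). The five brass caps are at about (251,194), (282,183), (315,178), (347,181) and (379,191), with the socket on the left and the posts on the right. I'll refine the cap positions by colour.

```bash
cat >> h.py <<'E'
def brass(name,cal,box,z=.046):
    im=cv2.imread(f"pics/{name}.png");h=cv2.cvtColor(im,cv2.COLOR_BGR2HSV)
    m=cv2.inRange(h,(12,120,90),(32,255,255));k=np.zeros_like(m);r0,r1,c0,c1=box;k[r0:r1,c0:c1]=m[r0:r1,c0:c1]
    n,_,st,ce=cv2.connectedComponentsWithStats(k)
    i=[j for j in range(1,n) if st[j,4]>20];return [(st[j,4],ce[j][::-1],at_z(cal,ce[j][::-1],z)) for j in i]
E
python3 - <<'E'
from h import *
for nm,cam,box in(("w1","wrist",(165,210,235,400)),("top0","top",(180,240,215,330))):
    B=brass(nm,arm.get_calibration(cam),box)
    for b in B: print(b[0],b[1].round(1),b[2].round(4))
    if len(B)==5:
        th,t,P,e=fit(sorted([b[2] for b in B],key=lambda w:-w[1]));print(round(th,4),t.round(4));print(P.round(4));print((e*1000).round(1))
E
```

```text
209 [178.2 314.2] [0.587 0.141 0.046]
209 [180.9 346.9] [0.5836 0.1014 0.046 ]
203 [182.7 281.4] [0.5815 0.1808 0.046 ]
197 [191.  379.3] [0.5709 0.0614 0.046 ]
192 [194.  249.9] [0.5673 0.2201 0.046 ]
0.0235 [0.5691 0.1407]
[[0.5672 0.2207]
 [0.5816 0.181 ]
 [0.5871 0.1412]
 [0.5835 0.1011]
 [0.5709 0.0608]]
[[ 0.1 -0.6]
 [-0.1 -0.2]
 [-0.1 -0.1]
 [ 0.1  0.4]
 [-0.   0.6]]
67 [210. 273.] [0.5851 0.1432 0.046 ]
66 [212.6 252.2] [0.5796 0.1828 0.046 ]
68 [211.9 294. ] [0.5819 0.1032 0.046 ]
67 [218.9 315. ] [0.5692 0.0631 0.046 ]
64 [219.9 231.2] [0.5652 0.2226 0.046 ]
0.0259 [0.5672 0.1427]
[[0.5651 0.2227]
 [0.5797 0.1831]
 [0.5852 0.1432]
 [0.5818 0.1031]
 [0.5693 0.0628]]
[[ 0.  -0.1]
 [-0.  -0.3]
 [-0.1 -0. ]
 [ 0.2  0.1]
 [-0.1  0.3]]
```

```bash
python3 -m inch '-0.006 -0.03 0.03 0 0; -0.012 -0.06 0.06 0 0; -0.017 -0.079 0.095 0 0; -0.017 -0.079 0.13 0 0; -0.017 -0.079 0.155 0 0'; python3 -m inch '0 0 0 0 0;0 0 0 0 0'
python3 - <<'E'
from h import *
d,y=tool([.566,.2217],.238);print(d.round(4),y)
f=[]
for i in range(6): save("wrist","w2"); f.append(arm.observe()["force"])
print(np.round(f,2)); print(np.mean(f,0))
cv2.imwrite("pics/w2c.png",cv2.imread("pics/w2.png")[60:360,120:520])
B=brass("w2",arm.get_calibration("wrist"),(60,320,120,640))
for b in B: print(b[0],b[1].round(1),b[2].round(4))
E
```

```text
clock: 3.6
position: [0.5654, 0.2197, 0.2479]
ee_rot: [3.14, 0.001, -0.002]
force: [0.0, -1.4, 0.0]
width: 0.003
gripper_force: 0.0
clock: 3.8
position: [0.5665, 0.2197, 0.2504]
ee_rot: [3.141, -0.001, 0.0]
force: [0.5, -0.4, -0.5]
width: 0.003
gripper_force: 0.0
[-0.0005 -0.002   0.0124] -0.0007697253585789657
[[ 0.75 -0.67  0.49]
 [ 0.05 -0.81  0.07]
 [ 0.54 -0.43  0.1 ]
 [ 1.07  0.58  0.22]
 [ 0.64  0.77 -0.53]
 [-0.8  -0.1  -0.52]]
[ 0.37454187 -0.1111053  -0.02723628]
21 [193.5 250. ] [0.5941 0.2639 0.046 ]
605 [203.6 426.6] [0.587  0.1448 0.046 ]
613 [208.1 482.7] [0.5838 0.1058 0.046 ]
22 [200.4 250.6] [0.5893 0.2638 0.046 ]
588 [211.2 368.6] [0.5816 0.1838 0.046 ]
22 [213.6 252. ] [0.5799 0.2634 0.046 ]
591 [224. 535.] [0.5721 0.067  0.046 ]
95 [230.9 253.8] [0.5671 0.263  0.046 ]
333 [226.3 311.1] [0.5705 0.223  0.046 ]
169 [284.6 308.5] [0.5243 0.2252 0.046 ]
165 [284.6 322.6] [0.5243 0.2148 0.046 ]
158 [318.6 375.9] [0.4941 0.1734 0.046 ]
```

View pics/w2c.png

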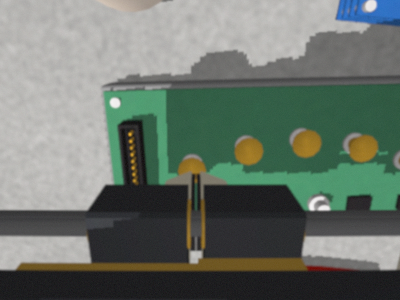

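The view shows cap 1 at crop (192,163), just behind the fingertips at (196,175), so the tool is about 3 mm short in y. I'll correct that and press in small steps to find contact.

```bash
cat > m.py <<'E'
from h import *
f=[];p=[]
for i in range(4): arm.get_image("wrist"); s=arm.observe(); f.append(s["force"]);p.append(s["position"])
print("mean F",np.mean(f,0).round(2),"P",np.mean(p,0).round(4),"clock",round(s["clock"],2))
E
python3 -m inch '0 -0.003 0.01 0 0; 0 -0.003 0.02 0 0; 0 -0.003 0.026 0 0; 0 -0.003 0.026 0 0' >/dev/null; python3 m.py
```

```text
mean F [-1.56  0.19  2.23] P [0.5659 0.2239 0.2235] clock 4.7
```

```bash
python3 -m inch '0 0 0.001 0 0; 0 0 0.002 0 0; 0 0 0.002 0 0' >/dev/null; python3 m.py
python3 - <<'E'
from h import *
save("wrist","w3");cv2.imwrite("pics/w3c.png",cv2.resize(cv2.imread("pics/w3.png")[160:300,220:420],(800,560)))
E
```

```text
mean F [-2.03  1.04  3.13] P [0.5661 0.2238 0.2218] clock 5.2
```

View pics/w3c.png

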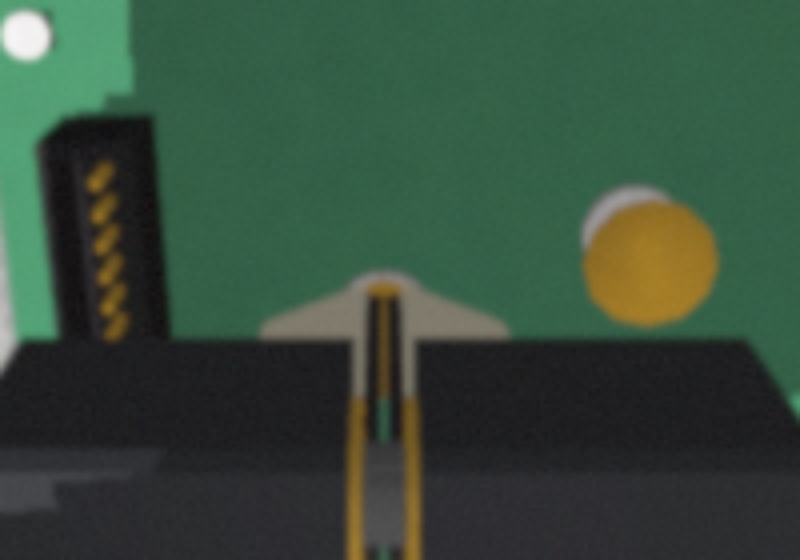

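Plunger 1 is down about 4 mm at 3.1 N, with the fingertips centred on its cap. Next: lift, move over plunger 2, check the position, then press.

```bash
python3 -m inch '0 0 -0.007 0 0; 0 0 -0.014 0 0; 0.008 0.02 -0.014 0 0; 0.015 0.04 -0.014 0 0; 0.015 0.04 -0.014 0 0' >/dev/null; python3 m.py
```

```text
mean F [-0.33  0.34  0.34] P [0.5814 0.1835 0.2361] clock 5.95
```

```bash
python3 -m inch '0 0 0.006 0 0; 0 0 0.011 0 0; 0 0 0.014 0 0; 0 0 0.014 0 0' >/dev/null; python3 m.py
```

```text
mean F [-0.65  1.75  3.28] P [0.5811 0.1843 0.2218] clock 6.55
```

```bash
python3 -m inch '0 0 -0.007 0 0; 0 0 -0.014 0 0; 0.003 0.02 -0.014 0 0; 0.005 0.041 -0.014 0 0; 0.005 0.041 -0.014 0 0' >/dev/null; python3 m.py
python3 - <<'E'
from h import *
save("wrist","w4");cv2.imwrite("pics/w4c.png",cv2.resize(cv2.imread("pics/w4.png")[160:300,220:420],(800,560)))
E
```

```text
mean F [-0.2   0.5   0.12] P [0.5863 0.1423 0.2361] clock 7.25
```

View pics/w4c.png

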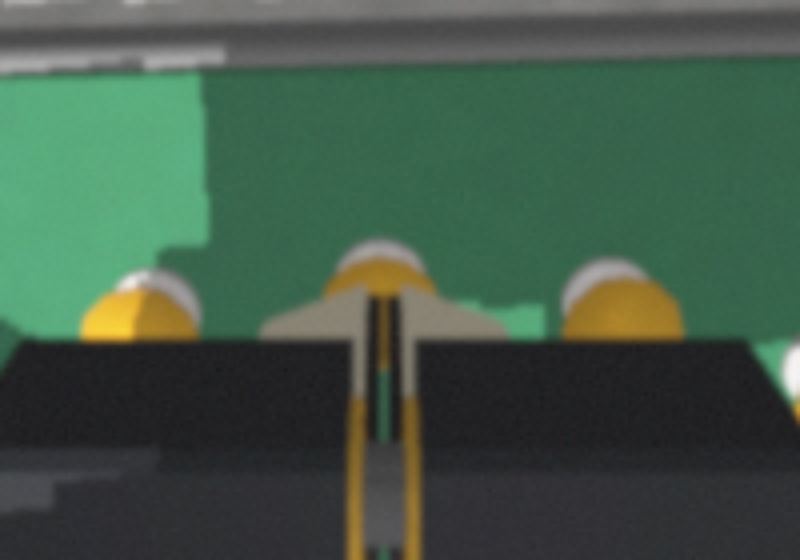

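The fingertips (column 385) are centred on cap 3 (column 381), and cap 2, on the left, is back up. I'll press plunger 3.

```bash
python3 -m inch '0 0 0.006 0 0; 0 0 0.011 0 0; 0 0 0.014 0 0; 0 0 0.014 0 0' >/dev/null; python3 m.py
```

```text
mean F [-0.95  1.9   3.53] P [0.5862 0.1432 0.2218] clock 7.9
```

```bash
python3 -m inch '0 0 -0.007 0 0; 0 0 -0.014 0 0; -0.002 0.02 -0.014 0 0; -0.0035 0.0395 -0.014 0 0; -0.0035 0.0395 -0.014 0 0' >/dev/null; python3 m.py
```

```text
mean F [0.1  0.13 0.23] P [0.5828 0.103  0.2361] clock 8.6
```

```bash
python3 -m inch '0 0 0.006 0 0; 0 0 0.011 0 0; 0 0 0.014 0 0; 0 0 0.014 0 0' >/dev/null; python3 m.py
```

```text
mean F [0.36 2.25 3.28] P [0.5828 0.1038 0.2218] clock 9.2
```

```bash
python3 -m inch '0 0 -0.007 0 0; 0 0 -0.014 0 0; -0.006 0.02 -0.014 0 0; -0.0125 0.04 -0.014 0 0; -0.0125 0.04 -0.014 0 0' >/dev/null; python3 m.py
python3 - <<'E'
from h import *
save("wrist","w5");cv2.imwrite("pics/w5c.png",cv2.resize(cv2.imread("pics/w5.png")[160:300,220:420],(800,560)))
E
```

```text
mean F [-0.02  0.64 -0.08] P [0.5703 0.0629 0.2361] clock 9.9
```

View pics/w5c.png

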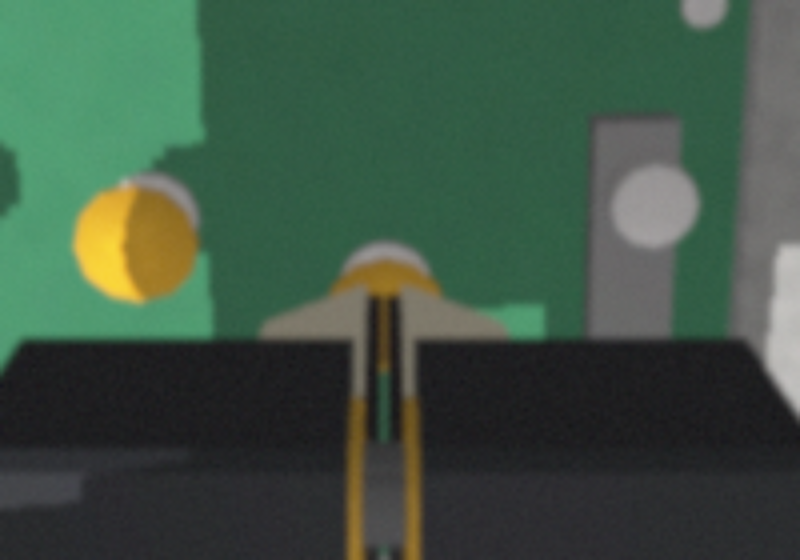

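The fingertips are centred on cap 5 (column 386), the posts are clear to the right (column 650), and cap 4 is back up. I'll press plunger 5.

```bash
python3 -m inch '0 0 0.006 0 0; 0 0 0.011 0 0; 0 0 0.014 0 0; 0 0 0.014 0 0' >/dev/null; python3 m.py
```

```text
mean F [0.32 1.54 3.34] P [0.5704 0.0637 0.2218] clock 10.55
```

```bash
python3 -m inch '0 0 -0.01 0 0; 0 0 -0.03 0 0; 0 0 -0.07 0 0; 0 0 -0.11 0 0; 0 0 -0.15 0 0' >/dev/null; python3 -m inch '0 0 0 0 0; 0 0 0 0 0; 0 0 0 0 0'>/dev/null; python3 m.py
python3 - <<'E'
from h import *
save("wrist","w6")
E
```

```text
mean F [0.17 0.64 0.11] P [0.5698 0.063  0.3705] clock 11.55
```

View pics/w6.png

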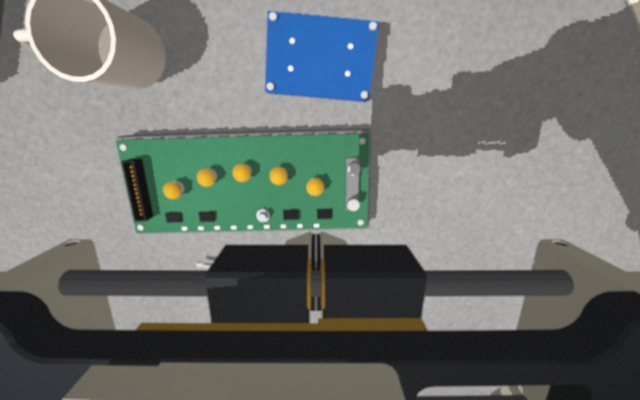

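All five caps, from (173,190) to (315,187), look up. The nut at (263,215), the mug and the boards look undisturbed, and the arm is clear.

```bash
python3 -c "
from cell import arm
print(arm.sign_off())"
```

```text
the job is handed in; nothing more can be done
None
```

I pressed all five plungers one at a time, from the socket end to the posts end, each about 4 mm down at 3.1–3.5 N. Each sprang back up, nothing else was touched, and the job was handed in at about 11.6 s.

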